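Fit the electronics plate on the rover's twin pins and latch it

ROBOT

A 7-joint arm with a two-finger parallel gripper is mounted at the origin on the work surface. World frame = base frame: x ahead of the robot, y to its left, z up, the work surface at z = 0. Lengths are in mm, angles in rad, forces in N, time in s.
With the tool pointing down it reaches from about 400 to 875 mm from the base axis. Payload 6.5 kg.
Tool frame: the origin (TCP) lies at the very end of the fingers, on their centre line; the grasp point (between the pads) lies 19 mm behind it; z points along the fingers, x is the direction in which the jaws open and shut, and the axes are right-handed (so a half turn about z gives the same grasp; the last joint's range is limited). The gripper opens to 85 mm and grips with 20 to 120 N. Pads are 22 mm wide; open, the fingers measure 114 mm over their backs; the gripper's body (76 mm by 85 mm) begins 54 mm behind the grasp point. The pads swing forward as they close: fully open they stand 13 mm farther back than shut.
Start: joints at [1.223, 0.536, -0.004, 1.538, 0.003, 1.067, -0.071], TCP at [180.751, -624.355, 231.29] pointing down, gripper open.
Joint ranges: [-2.7, 2.7], [-0.37, 2.16], [-1.27, 1.26], [0.24, 2.4], [-1.31, 4.45], [0.19, 1.91], [-2.76, 2.76]. Speed limits (rad/s): [2.39, 2.39, 3.14, 3.14, 3.14, 3.14, 3.14].

INTERFACE

Orientations are given as a unit quaternion [w, x, y, z].
In Python, from plant import state, snapshot, get_calibration, close_job gives the robot as it stands. The module is installed in compiled form; this text tells all that it offers.
- The arm moves only by the tool step_arm, never from a script. Its argument "rows" is a list of rows, each a list of 3 entries, a list of its own where there are three numbers: the shift along the tool's x, y, z in m, then the turn, a rotation vector about the tool's x, y, z in degrees, then the opening, from 0 (shut) to 1 (fully open). A call has 1 to 12 rows; each row shifts and turns the commanded pose from where the row before left it, along the tool's axes as they then stand; what a row does not reach is not made up. A row lasts 1/10 s, in which the tool goes at most 50 mm and 8.59 degrees, less where a joint would pass 70% of its speed; a pose out of reach is approached as far as the arm can. A call with a gripper value outside its range is refused whole. The fingers move at their own pace and stop on an object; the grip force is fixed at half the most. Time passes only in rows, so rows that do not move let the fingers close. It gives the time, the measured TCP pose, the force and the opening at its end, in the units of the state.
- state(): the state, without advancing time (a new reading comes with each control period).
- snapshot(name): name is "scene" or "top" or "wrist"; returns the picture (400x640x3 uint8, red, green, blue); there is no depth.
- get_calibration(name): a dict with "intrinsics" (3x3 intrinsics, pixels), "R" (3x3) and "t" (3): a world point X has camera coordinates R X + t. Camera axes: x right, y down, z forward; pixel columns grow to the right and rows downward; lengths in mm; the calibration is good to about 2 mm. A picture is of the moment at which its call begins: read the wrist's pose just before it. get_calibration takes no time and is no camera call; for the wrist camera it gives the pose at the moment of the call.
- close_job(): hands the job in, once; it reports no verdict.
The state is a dict: "time_s": time; "joint_positions": joint angles; "dq": joint speeds; "tau": joint torques, N m; "position": TCP position; "ee_rot": TCP orientation; "wrist_force": force on the tool from outside, world axes, zero at the start; "wrist_torque": the same for the moment, N m; "opening": finger opening in mm.
Only numpy, scipy, OpenCV 4.12 (cv2) and the standard library are available. Lean on these libraries where they do the work, as an engineer would, in place of code of your own. Each camera call takes 0.05 s, during which the arm holds its last target.

TASK

Fit the aluminium electronics plate onto the rover deck: lift it by its handle, bring both of its holes over the two brass pins at once, and lower it gently, without forcing or dropping it, until it lies fully home and level on the grey bracket. Then swing the red latch over its edge as far as it goes and let go. Leave the battery and the other things on the table where they are.

Things in the scene. Friction and masses are not known exactly. Their poses are not given: they have to be found in the camera images.
- plate_handle (a point): Centre of the black handle bar of the loose aluminium plate (90 x, 190 y, 6 mm thick, about 0.35 kg). The bar runs along the plate's y, 80 long, 14 wide in x, 16 high, flat sides, a short leg near each end; this point is over the plate's middle, 46 mm above its underside, z up. Small blue and white blocks rise to 18 mm above the underside.
- plate_hole (a point): Centre, at the plate's underside, of its through hole at y = +75 mm; the other hole is at y = -75 mm (both at x = 0 of the plate). Each hole is 12.5 mm in x and 16 mm in y. The plate fits either way round (half a turn makes no difference).
- deck: The rover's orange deck, fixed, 260 (x) by 300 (y) mm over its wheels, top 70 mm above the table. Origin on the table under its middle, z up; the red latch is on its -x side. Its parts are easily damaged: pressing the plate on pins, bracket or latch with more than about 30 N, or dropping it on them, spoils the job.
- slot_mid (a point): Middle of the slot on the deck's top (70 mm up), axes as the deck. Here lies the grey pin bracket, 46 x, 190 y, 10 mm high, with 2 upright brass pins at y = +75 and -75 mm, tops 30 mm above this point. It is square to the deck and centred in y, but clamped off this point by -15 to +15 mm in x, differently each time and not measured: look closely or feel for it.
- slot_end (a point): End of the slot at x = +40 mm of slot_mid, same height and axes. Pins: 10 mm in diameter, top edge bevelled by only 0.5 mm, 20 mm high above the grey bar. The bracket stands on rubber: it gives about 1 mm straight down per 6 N, 5 mm at most, and does not shift sideways. With the plate home, flat on the grey bar, its underside is 10 mm and its handle point 56 mm above the slot points.
- latch (a joint): Red swing latch, rad: 0 = open, its arm along the deck's +y, clear of the plate; turns clockwise from above to its stop at 1.6, the arm then along the deck's +x over the plate's edge. It stays where left; about 1 N at the knob moves it. Arm 16 wide, 7 thick, reaching 80 mm from the pivot; it passes 4 mm above a plate that is home and cannot pass one that is not.
- latch_knob (a point): Point on the axis of the latch's upright red knob (12 mm in diameter, on the arm 50 mm from the pivot), 118 mm above the table. The knob runs from the arm's top at 97 mm up to 136 mm above the table.
- latch_pivot (a point): The latch's upright pivot axis, at the arm's underside, 90 mm above the table, at x = -97, y = +52 mm of the deck. The pivot is steel and ends 101 mm above the table.
- battery: black battery pack, 36 x 90 x 30 mm, standing loose on the deck behind the bracket (+x side); origin at the centre of its underside; leave it alone.
- wood_block: pale wood offcut, 45 x 100 x 35 mm, on the table; origin under its centre; leave it alone.
- screw_jar: clear jar with grey cap, 60 mm across, 75 mm tall; origin under its centre; leave it alone.
- tape_roll: yellow roll, 90 mm across, 24 mm high, lying flat; origin under its centre; leave it alone.
- spare_wheel: black spare wheel lying flat, 90 mm across, 30 mm high; origin under its centre; leave it alone.
- screwdriver: orange-handled screwdriver lying on the table; origin under its middle; leave it alone.
- junction_box: open black box, 120 x 80 x 45 mm; origin under its centre; leave it alone.
Not all that is in view belongs to the job. Of the things shaped like the part that bears plate_handle, the aluminium one is meant.

How it is judged (in metres and radians):
On the way:
1. the plate is fully home on both pins, level, with the latch still open (z of plate_handle in the frame of deck between 0.121 and 0.129 m and x of plate_handle in the frame of deck between -0.02 and 0.02 m and y of plate_handle in the frame of deck between -0.01 and 0.01 m and angle between plate_handle's own z axis and vertical below 0.04 rad and angle between the x axis of plate_handle and the x axis of deck, either way round below 0.07 rad and value of joint latch below 0.7 rad), for 0.2 s.
At the end, for the whole second after the job is handed in: The plate is home on both pins: handle centre 121 to 129 mm above the deck's origin, within 20 mm of it in x and 10 mm in y, level within 0.04 rad and square to the deck within 0.07 rad; the latch is swung over the plate, beyond 1.4 rad (z of plate_handle in the frame of deck between 0.121 and 0.129 m and x of plate_handle in the frame of deck between -0.02 and 0.02 m and y of plate_handle in the frame of deck between -0.01 and 0.01 m and angle between plate_handle's own z axis and vertical below 0.04 rad and angle between the x axis of plate_handle and the x axis of deck, either way round below 0.07 rad and value of joint latch above 1.4 rad); the robot touches nothing.
It fails at once if the plate is pressed or dropped on the deck, bracket, pins or latch with more than 30 N (contact force between plate and deck above 30 N).
It fails at once if a bystander is moved by more than 30 mm (distance of any of battery, wood_block, screw_jar, tape_roll, spare_wheel, screwdriver, junction_box from where it was at the start of the episode above 0.03 m).
It also fails if it takes over 72 s, if anything falls off the work surface, if the arm or the gripper's body presses on something with over 40 N, if the wrist force passes 120 N, or if a joint passes its speed limit or range.

## Working session

There is one attempt and no reset: what is moved stays moved. The work goes in short steps, Python scripts to look and compute and a tool call to move; the robot and the scene stay as the last step left them, time stands still between calls to the robot, and variables do not carry over. Pictures are saved under pics/ and viewed, and the job is handed in when it is done.

Besides the shell and the picture viewer there is one more tool, called after ">>>" by a JSON object that holds its "method" and its "body". step_arm: Moves the arm, as the interface text tells. Its arguments: {"type":"object","properties":{"rows":{"type":"array","items":{"type":"array"}}},"required":["rows"]}

```bash
mkdir -p pics
python3 - <<'E'
from plant import *
import cv2
print(state())
for n in ("scene","top","wrist"):
    c=get_calibration(n); print(n,c)
    cv2.imwrite(f"pics/{n}0.png",snapshot(n)[:,:,::-1])
E
```

```text
{'time_s': 0.0, 'joint_positions': array([ 1.22279962,  0.53720228, -0.00439936,  1.53886367,  0.00259948,
        1.06732982, -0.07120115]), 'dq': array([-0.00096345, -0.00079773,  0.00052766, -0.00231352,  0.00068992,
        0.00021011,  0.0006157 ]), 'tau': array([ 4.92296158e-05, -5.83418262e+01,  1.04836766e+00, -2.59100693e+01,
        1.23653075e-02,  9.61585203e-03,  1.21533026e-05]), 'position': array([ 180.53330619, -623.75806883,  230.39376694]), 'ee_rot': array([-4.77648924e-04,  7.99411101e-01, -6.00783725e-01, -7.61386851e-04]), 'wrist_force': array([-0.50113401,  0.28931246, -0.24861563]), 'wrist_torque': array([ 0.02437138, -0.03253508,  0.0261399 ]), 'opening': 85.3917898163683}
scene {'intrinsics': array([[387.030179  ,   0.        , 316.67812841],
       [  0.        , 387.030179  , 197.19777353],
       [  0.        ,   0.        ,   1.        ]]), 'R': array([[ 0.64481365,  0.76425407, -0.01144889],
       [ 0.59989028, -0.51530587, -0.61203882],
       [-0.47365283,  0.38778291, -0.79074485]]), 't': array([-359.63398873, -248.17792012, 1745.48468605])}
top {'intrinsics': array([[402.38504118,   0.        , 318.68817388],
       [  0.        , 402.38504118, 197.12795948],
       [  0.        ,   0.        ,   1.        ]]), 'R': array([[-0.02091352, -0.99975666,  0.0070178 ],
       [-0.99260368,  0.01992327, -0.11975387],
       [ 0.11958491, -0.00947037, -0.99277881]]), 't': array([  -1.29655575,  548.59538913, 1184.77051661])}
wrist {'intrinsics': array([[309.58729123,   0.        , 314.49390867],
       [  0.        , 309.58729123, 196.62358286],
       [  0.        ,   0.        ,   1.        ]]), 'R': array([[ 0.27875046, -0.96036235, -0.0015316 ],
       [-0.9242106 , -0.26869   ,  0.27136773],
       [-0.26102288, -0.07422836, -0.96247452]]), 't': array([-648.83864563,  -36.14461495,  377.963729  ])}
```

View pics/scene0.png

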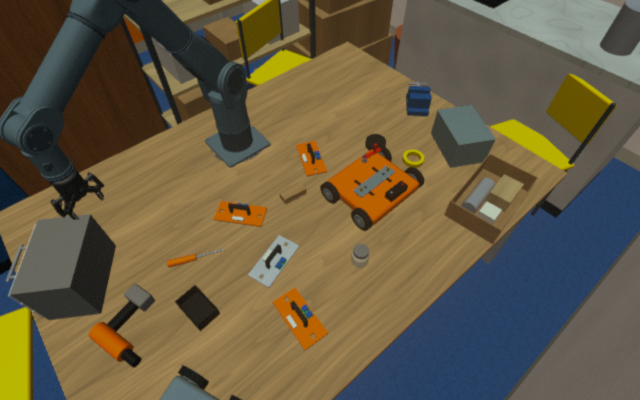

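View pics/top0.png

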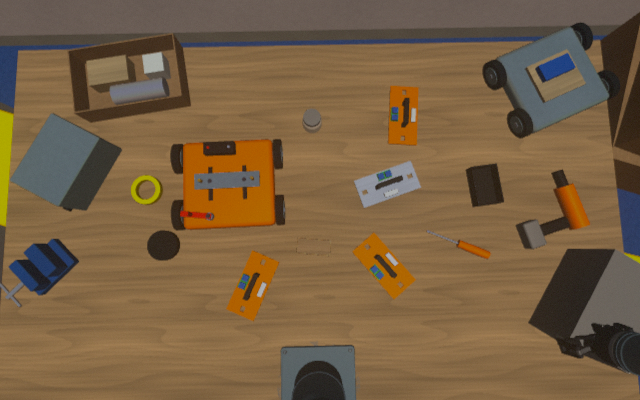

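View pics/wrist0.png

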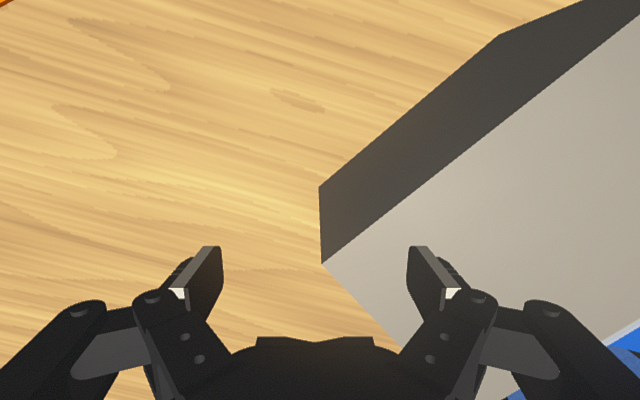

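The top view shows the aluminium plate at about (388,184), the deck at (228,183) and the red latch at (183–212,215). The other plates are orange decoys. Next I measure both in the top view.

```bash
cat > h.py <<'E'
import numpy as np, cv2
from plant import *
from scipy.spatial.transform import Rotation as Rot
def cast(c,uv,z):
    uv=np.atleast_2d(uv).astype(float)
    K,R,t=c["intrinsics"],np.array(c["R"]),np.array(c["t"])
    d=np.c_[uv,np.ones(len(uv))]@np.linalg.inv(K).T@R
    o=-R.T@t
    return o+d*((z-o[2])/d[:,2])[:,None]
def proj(c,X):
    p=np.atleast_2d(X)@np.array(c["R"]).T+c["t"]; p=p@c["intrinsics"].T
    return p[:,:2]/p[:,2:]
def blobs(m,amin=20):
    n,l,s,ce=cv2.connectedComponentsWithStats(m.astype(np.uint8))
    return [(s[i,4],ce[i].round(1),s[i,:4],l==i) for i in range(1,n) if s[i,4]>=amin]
def toolR():
    s=state(); q=s["ee_rot"]; return s,Rot.from_quat([q[1],q[2],q[3],q[0]])
def plan(target,xdir):
    "shift in tool axes (m), yaw about tool z (deg) to get TCP to target, tool down, x axis along xdir (mod pi)"
    s,r=toolR(); M=r.as_matrix()
    x=np.r_[np.array(xdir)[:2],0]; x=x/np.linalg.norm(x)
    if x@M[:,0]<0: x=-x
    z=np.array([0,0,-1.]); T=np.c_[x,np.cross(z,x),z]
    print("pos",s["position"].round(1),"tool shift m",(M.T@(np.array(target)-s["position"])/1000).round(4),
      "rotvec deg",np.degrees(Rot.from_matrix(M.T@T).as_rotvec()).round(2),"world d",(np.array(target)-s["position"]).round(1))
def save(n,im,f=1):
    cv2.imwrite("pics/"+n+".png",cv2.resize(im,None,fx=f,fy=f,interpolation=cv2.INTER_CUBIC)[:,:,::-1])
E
python3 - <<'E'
from h import *
c=get_calibration("top"); im=cv2.cvtColor(cv2.imread("pics/top0.png"),cv2.COLOR_BGR2RGB); hsv=cv2.cvtColor(im,cv2.COLOR_RGB2HSV)
# aluminium plate
m=(hsv[:,:,1]<70)&(hsv[:,:,2]>120); m[:150]=0;m[215:]=0;m[:,:345]=0;m[:,430:]=0
m=cv2.morphologyEx(m.astype(np.uint8),cv2.MORPH_CLOSE,np.ones((15,15)))
b=max(blobs(m),key=lambda b:b[0]); cnt,_=cv2.findContours(b[3].astype(np.uint8),0,1)
X=cast(c,max(cnt,key=len)[:,0],6)[:,:2].astype(np.float32); print("plate",cv2.minAreaRect(X))
m=(hsv[:,:,0]<18)&(hsv[:,:,0]>6)&(hsv[:,:,1]>200)&(hsv[:,:,2]>150); m[:,:165]=0;m[:,300:]=0;m[:130]=0;m[235:]=0
m=cv2.morphologyEx(m.astype(np.uint8),cv2.MORPH_CLOSE,np.ones((15,15)))
b=max(blobs(m),key=lambda b:b[0]); cnt,_=cv2.findContours(b[3].astype(np.uint8),0,1)
X=cast(c,max(cnt,key=len)[:,0],70)[:,:2].astype(np.float32); print("deck",cv2.minAreaRect(X))
save("topc",im[100:270,150:440],2.7)
for n,p in (("knobarea",(200,216)),): print(n,cast(c,p,100))
E
```

```text
plate ((589.2960815429688, -226.11453247070312), (92.61326599121094, 192.42678833007812), 18.6590633392334)
deck ((590.7847900390625, 254.5623321533203), (252.3173065185547, 262.898681640625), 1.7534949779510498)
knobarea [[493.22810087 325.83555752 100.        ]]
```

View pics/topc.png

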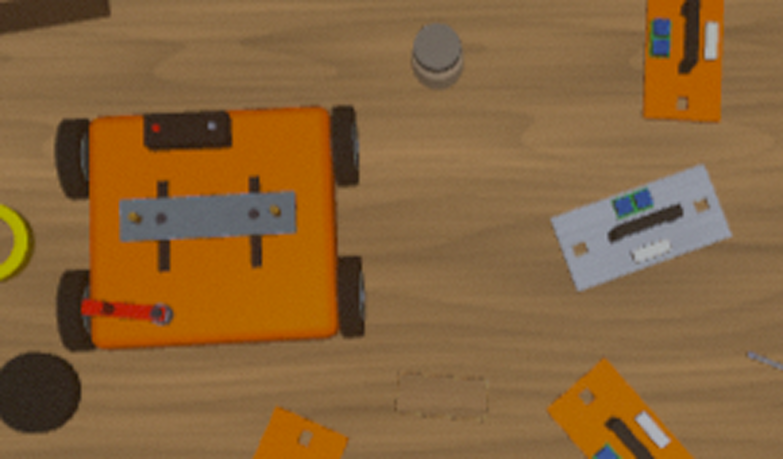

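Run:
```python
from h import *
s,r=toolR(); print(r.as_matrix().round(3))
c=get_calibration("wrist"); print("cam off tool", (r.as_matrix().T@(-c["R"].T@c["t"]-s["position"])).round(1))
a=np.radians(18.66)
plan([589,-226,300],[np.cos(a),np.sin(a)])
```

```text
[[ 0.278 -0.961 -0.   ]
 [-0.961 -0.278  0.001]
 [-0.001  0.    -1.   ]]
cam off tool [  -0.3  -68.2 -142.1]
pos [ 180.6 -623.9  230.6] tool shift m [-0.2687 -0.5029 -0.0691] rotvec deg [6.000e-02 6.000e-02 8.749e+01] world d [408.4 397.9  69.4]
```

>>> {"method": "step_arm", "body": {"rows": [[[0,0,-0.035],[0,0,0],1],[[-0.02,-0.04,-0.035],[0,0,0],1],[[-0.02,-0.04,0],[0,0,0],1],[[-0.02,-0.04,0],[0,0,0],1],[[-0.02,-0.04,0],[0,0,0],1],[[-0.02,-0.04,0],[0,0,0],1],[[-0.02,-0.04,0],[0,0,0],1],[[-0.02,-0.04,0],[0,0,0],1],[[-0.02,-0.04,0],[0,0,0],1],[[-0.02,-0.04,0],[0,0,0],1],[[-0.02,-0.04,0],[0,0,0],1],[[-0.02,-0.04,0],[0,0,0],1]]}}

```text
time_s: 1.35
position: [539.2, -292.9, 296.9]
ee_rot: [0.0, 0.799, -0.601, -0.0]
wrist_force: [0.5, -0.6, 0.4]
opening: 85.4
```

>>> {"method": "step_arm", "body": {"rows": [[[-0.0245,-0.0315,0],[0,0,0],1],[[-0.0245,-0.0315,0],[0,0,-8.5],1],[[0,0,0],[0,0,-8.5],1],[[0,0,0],[0,0,-8.5],1],[[0,0,0],[0,0,-8.5],1],[[0,0,0],[0,0,-8.5],1],[[0,0,0],[0,0,-8.5],1],[[0,0,0],[0,0,-8.5],1],[[0,0,0],[0,0,-8.5],1],[[0,0,0],[0,0,-8.5],1],[[0,0,0],[0,0,-8.5],1],[[0,0,0],[0,0,-7.5],1]]}}

```text
time_s: 2.55
position: [584.9, -229.7, 296.7]
ee_rot: [-0.0, 0.986, 0.165, -0.0]
wrist_force: [-0.1, -0.0, -0.4]
opening: 85.4
```

Run:
```python
from h import *
a=np.radians(18.66)
plan([589,-226,300],[np.cos(a),np.sin(a)])
c=get_calibration("wrist"); im=snapshot("wrist"); save("w1",im); np.savez("w1.npz",im=im,**c)
print(state()["time_s"])
```

```text
pos [ 584.9 -229.7  296.7] tool shift m [ 0.0051 -0.0022 -0.0033] rotvec deg [-0.03  0.04  0.32] world d [4.1 3.7 3.3]
2.6
```

View pics/w1.png

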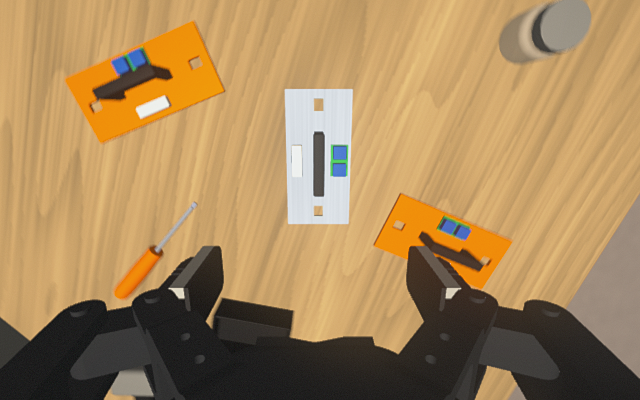

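The wrist view shows the aluminium plate between (285,89) and (352,224). Its holes are at (318,104) and (318,211), and the handle runs along column 318. Now I measure these.

Run:
```python
from h import *
d=np.load("w1.npz"); c={k:d[k] for k in("intrinsics","R","t")}; im=d["im"]; hsv=cv2.cvtColor(im,cv2.COLOR_RGB2HSV)
H=hsv[70:240,270:370]
wood=(H[:,:,1]>80)&(H[:,:,0]<25)
for b in blobs(wood,20):
    if b[0]<300: print("hole?",b[0],b[1]+[270,70],b[2],cast(c,b[1]+[270,70],3).round(1))
dark=(H[:,:,2]<90)
for b in blobs(dark,100):
    r=cv2.minAreaRect(np.argwhere(b[3])[:,::-1].astype(np.float32)); print("dark",b[0],b[2]+[270,70,0,0],r)
    x,y,w,h=b[2]; e=cast(c,np.array([[270+x+w/2-.5,70+y],[270+x+w/2-.5,70+y+h]]),54); print(e.round(1),e.mean(0).round(1))
pl=cv2.morphologyEx(((H[:,:,1]<60)|(H[:,:,2]<90)).astype(np.uint8),cv2.MORPH_CLOSE,np.ones((21,21)))
b=max(blobs(pl),key=lambda b:b[0]);cnt,_=cv2.findContours(b[3].astype(np.uint8),0,1)
print(cv2.minAreaRect(cast(c,max(cnt,key=len)[:,0]+[270,70],6)[:,:2].astype(np.float32)))
```

```text
hole? 108 [318.  104.5] [44 29  9 12] [[ 564.2 -157.1    3. ]]
hole? 71 [317.5 210.1] [ 44 136   8   9] [[ 612.7 -298.8    3. ]]
dark 577 [314 132  10  64] ((48.499996185302734, 93.5), (8.999998092651367, 62.99999237060547), 0.0)
[[ 575.1 -188.1   54. ]
 [ 601.7 -264.6   54. ]] [ 588.4 -226.4   54. ]
((588.6978149414062, -227.63629150390625), (90.65058135986328, 188.7047119140625), 19.027315139770508)
```

Run:
```python
from h import *
a=np.radians(19.0)
plan([588.5,-227,29],[np.cos(a),np.sin(a)])
```

```text
pos [ 584.8 -229.8  296.6] tool shift m [ 0.0046 -0.0013  0.2676] rotvec deg [-0.03  0.04  0.3 ] world d [   3.7    2.8 -267.6]
```

>>> {"method": "step_arm", "body": {"rows": [[[0.0045,-0.0013,0.03],[0,0,0.2],1],[[0,0,0.03],[0,0,0],1],[[0,0,0.03],[0,0,0],1],[[0,0,0.03],[0,0,0],1],[[0,0,0.03],[0,0,0],1],[[0,0,0.03],[0,0,0],1],[[0,0,0.027],[0,0,0],1],[[0,0,0.02],[0,0,0],1],[[0,0,0.02],[0,0,0],1],[[0,0,0.02],[0,0,0],1],[[0,0,0],[0,0,0],1]]}}

```text
time_s: 3.7
position: [586.6, -226.5, 27.2]
ee_rot: [-0.001, 0.987, 0.159, -0.002]
wrist_force: [-0.9, -0.2, 0.3]
opening: 85.2
```

Run:
```python
from h import *
a=np.radians(19.0)
plan([588.5,-227,29],[np.cos(a),np.sin(a)])
c=get_calibration("wrist"); im=snapshot("wrist"); save("w2",im)
print(state()["wrist_force"])
```

```text
pos [ 586.6 -226.5   27.2] tool shift m [ 0.0016  0.0011 -0.0018] rotvec deg [-0.17  0.26 -0.67] world d [ 1.9 -0.5  1.8]
[0.83920034 0.0894879  0.29454758]
```

View pics/w2.png

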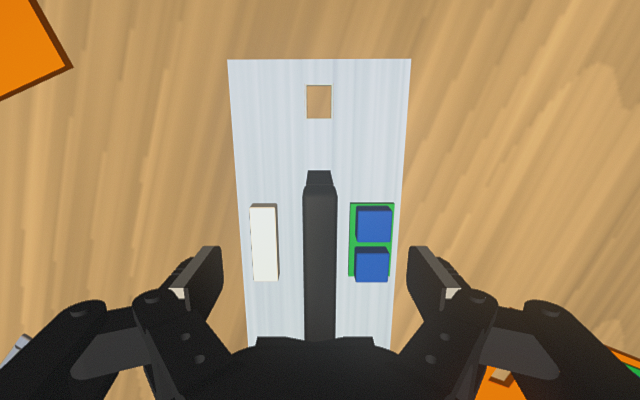

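The handle is centred between the pads (columns 303–337, pads at 222 and 407). I trim the pose and close.

>>> {"method": "step_arm", "body": {"rows": [[[0.001,0.001,-0.002],[0,0,-0.5],1],[[0,0,0],[0,0,0],0.6],[[0,0,0],[0,0,0],0.3],[[0,0,0],[0,0,0],0],[[0,0,0],[0,0,0],0],[[0,0,0],[0,0,0],0],[[0,0,0],[0,0,0],0],[[0,0,0],[0,0,0],0],[[0,0,0],[0,0,0],0],[[0,0,0],[0,0,0],0]]}}

```text
time_s: 4.75
position: [590.3, -227.8, 32.4]
ee_rot: [0.0, 0.986, 0.165, -0.0]
wrist_force: [-1.5, -0.2, 5.1]
opening: 12.8
```

Run:
```python
from h import *
print(toolR()[1].as_matrix().round(4)); print(state())
a=np.radians(2)
plan([591,255,300],[np.cos(a),np.sin(a)])
```

```text
[[ 9.459e-01  3.246e-01  0.000e+00]
 [ 3.246e-01 -9.459e-01 -2.000e-04]
 [-1.000e-04  2.000e-04 -1.000e+00]]
{'time_s': 4.75, 'joint_positions': array([ 0.57826139,  0.80308348, -0.40590828,  1.67376678,  0.42827778,
        0.75404378,  0.29754542]), 'dq': array([ 0.00021152,  0.00113941,  0.00102488, -0.00051308,  0.00077454,
        0.00012376, -0.00047046]), 'tau': array([-4.10972480e-01, -5.98734641e+01, -6.79134339e+00, -1.79888606e+01,
        3.27630539e-02, -5.76380733e-01,  1.25700521e-02]), 'position': array([ 590.31013751, -227.78480209,   32.41095663]), 'ee_rot': array([ 1.19769064e-04,  9.86371347e-01,  1.64534348e-01, -1.24294166e-05]), 'wrist_force': array([-1.50523848, -0.22511979,  5.09045424]), 'wrist_torque': array([-0.04753635,  0.35554287, -0.00284031]), 'opening': 12.819985255045019}
pos [ 590.3 -227.8   32.4] tool shift m [ 0.1573 -0.4564 -0.2677] rotvec deg [1.000e-02 0.000e+00 1.694e+01] world d [  0.7 482.8 267.6]
```

>>> {"method": "step_arm", "body": {"rows": [[[0,0,-0.01],[0,0,0],0],[[0,0,-0.02],[0,0,0],0],[[0,0,-0.03],[0,0,0],0],[[0,0,-0.03],[0,0,0],0],[[0,0,-0.03],[0,0,0],0],[[0,0,-0.04],[0,0,0],0],[[0,0,-0.04],[0,0,0],0],[[0,0,-0.04],[0,0,0],0],[[0,0,-0.03],[0,0,0],0],[[0,0,-0.02],[0,0,0],0],[[0,0,-0.01],[0,0,0],0],[[0,0,0],[0,0,0],0]]}}

```text
time_s: 5.95
position: [590.5, -227.6, 332.8]
ee_rot: [0.0, 0.986, 0.165, 0.0]
wrist_force: [0.6, 0.0, -4.7]
opening: 13.0
```

Run:
```python
from h import *
s=state();print(s["wrist_force"],s["wrist_torque"],s["opening"])
c=get_calibration("wrist"); im=snapshot("wrist"); save("w3",im); np.savez("w3.npz",im=im,**c)
a=np.radians(2)
plan([405,252,330],[np.cos(a),np.sin(a)])
```

```text
[ 5.54466529e-01  3.39173723e-03 -4.70043693e+00] [ 0.01341342 -0.0060082   0.02855026] 13.031447690098108
pos [ 589.9 -227.5  331.3] tool shift m [-0.0191 -0.5136  0.0016] rotvec deg [-0.02  0.05 16.96] world d [-184.9  479.5   -1.3]
```

View pics/w3.png

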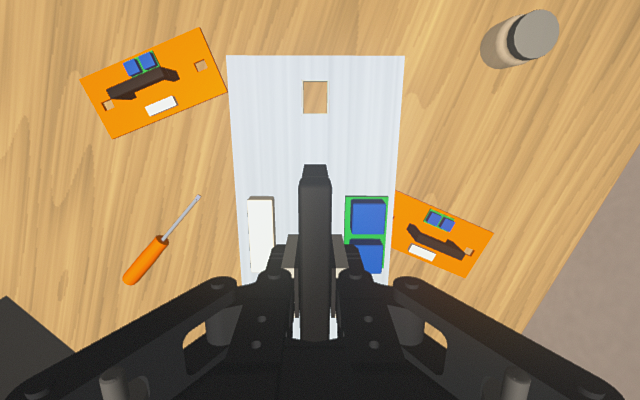

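The plate is held square, with its hole at (315,97). I carry it beside the deck to look at the bracket.

>>> {"method": "step_arm", "body": {"rows": [[[-0.001,-0.02,0],[0,0,0],0],[[-0.002,-0.04,0],[0,0,0],0],[[-0.002,-0.045,0],[0,0,0],0],[[-0.002,-0.045,0],[0,0,0],0],[[-0.002,-0.045,0],[0,0,0],0],[[-0.002,-0.045,0],[0,0,0],0],[[-0.002,-0.045,0],[0,0,0],0],[[-0.002,-0.045,0],[0,0,0],0],[[-0.002,-0.045,0],[0,0,0],0],[[-0.002,-0.045,0],[0,0,0],0],[[0,-0.045,0],[0,0,0],0],[[0,-0.045,0],[0,0,0],0]]}}

```text
time_s: 7.2
position: [405.1, 249.2, 330.6]
ee_rot: [0.001, 0.986, 0.164, -0.001]
wrist_force: [1.4, -0.5, -4.5]
opening: 13.0
```

>>> {"method": "step_arm", "body": {"rows": [[[0,0,0],[0,0,5],0],[[0,0,0],[0,0,7],0],[[0,0,0],[0,0,5],0],[[0,0,0],[0,0,0],0],[[0,0,0],[0,0,0],0]]}}

```text
time_s: 7.7
position: [406.1, 248.1, 331.1]
ee_rot: [0.0, 1.0, 0.018, -0.001]
wrist_force: [0.1, 0.2, -3.4]
opening: 12.8
```

Run:
```python
from h import *
c=get_calibration("wrist"); im=snapshot("wrist"); save("w4",im); np.savez("w4.npz",im=im,**c)
c=get_calibration("wrist"); im=snapshot("wrist");  np.savez("w4b.npz",im=im,**c)
im=snapshot("top");  np.savez("t4.npz",im=im)
a=np.radians(2)
plan([405,252,330],[np.cos(a),np.sin(a)])
```

```text
pos [406.6 248.3 331.7] tool shift m [-0.0014 -0.0038  0.0017] rotvec deg [0.01 0.04 0.02] world d [-1.6  3.7 -1.7]
```

View pics/w4.png

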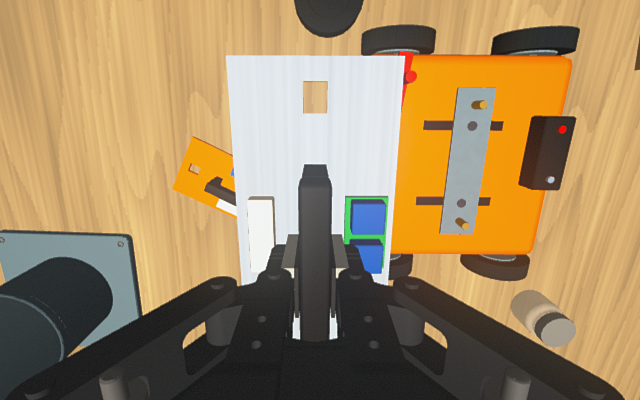

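The wrist view shows the bracket from (495,88) to (440,234), its pins at about (482,104) and (463,225), and the open latch at (408,75). Now I measure all three.

Run:
```python
from h import *
for f in ("w4.npz","w4b.npz"):
    d=np.load(f); c={k:d[k] for k in("intrinsics","R","t")}; im=d["im"]; hsv=cv2.cvtColor(im,cv2.COLOR_RGB2HSV)
    x0,y0=436,80; H=hsv[80:245,x0:505]
    gray=(H[:,:,1]<90)&(H[:,:,2]>90)
    gm=cv2.morphologyEx(gray.astype(np.uint8),cv2.MORPH_CLOSE,np.ones((17,17)))
    b=max(blobs(gm),key=lambda b:b[0]); cnt,_=cv2.findContours(b[3].astype(np.uint8),0,1)
    print("bracket",cv2.minAreaRect(cast(c,max(cnt,key=len)[:,0]+[x0,y0],80)[:,:2].astype(np.float32)))
    pin=(H[:,:,1]>110)&(H[:,:,0]>12)&(H[:,:,0]<30)&(H[:,:,2]>60)&(cv2.erode(b[3].astype(np.uint8),np.ones((5,5)))>0)
    for q in blobs(pin,15): print("pin",q[0],q[1]+[x0,y0],q[2],cast(c,q[1]+[x0,y0],100).round(1))
    o=(hsv[:,:,0]<20)&(hsv[:,:,1]>190)&(hsv[:,:,2]>100)
    o[:,:400]=0; 
    b=max(blobs(o),key=lambda b:b[0]); cnt,_=cv2.findContours(b[3].astype(np.uint8),0,1)
    P=max(cnt,key=len)[:,0]; X=cast(c,P,70); print("deck x max",np.percentile(X[:,0],98),"y",np.percentile(X[:,1],[1,99]))
save("w4c",im[60:270,385:600],3.5)
d=np.load("t4.npz"); c=get_calibration("top"); im=d["im"]; save("t4c",im[120:240,160:300],5)
```

```text
bracket ((588.8059692382812, 259.2774963378906), (67.71282958984375, 195.98472595214844), 2.1698062419891357)
pin 272 [476.5  83.5] [24  0 34  8] [[585.3 351.8 100. ]]
pin 109 [479.3 104.5] [36 21 16  8] [[592.6 329.2 100. ]]
pin 16 [439.5 195.5] [  0 115   8   2] [[562.7 218.9 100. ]]
pin 133 [438.1 216.5] [  0 125   7  27] [[565.  191.2 100. ]]
pin 90 [462.  223.2] [ 20 138  13  11] [[596.9 183.3 100. ]]
deck x max 717.1664460869637 y [124.64401704 389.36295738]
bracket ((588.939697265625, 259.3025207519531), (67.2260971069336, 196.13467407226562), 2.139817476272583)
pin 272 [476.5  83.5] [24  0 34  8] [[585.7 351.9 100. ]]
pin 112 [478.8 104.5] [35 21 16  8] [[592.4 329.2 100. ]]
pin 23 [439.3 195. ] [  0 114   8   3] [[562.7 219.6 100. ]]
pin 126 [437.9 216.4] [  0 125   6  27] [[565.1 191.3 100. ]]
pin 90 [461.7 223.2] [ 19 138  14  11] [[596.9 183.3 100. ]]
deck x max 717.2550121113319 y [124.60967011 389.09249131]
```

View pics/w4c.png

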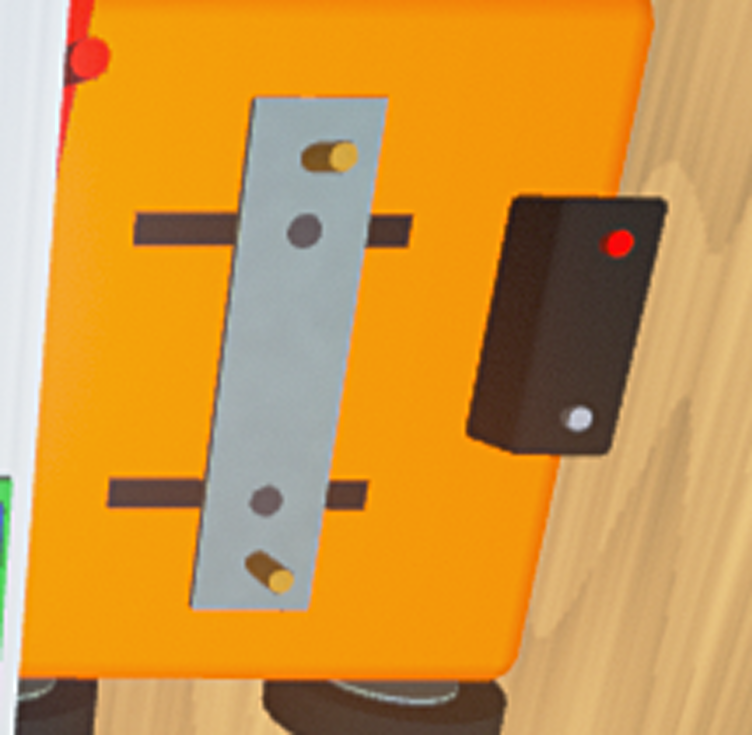

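View pics/t4c.png

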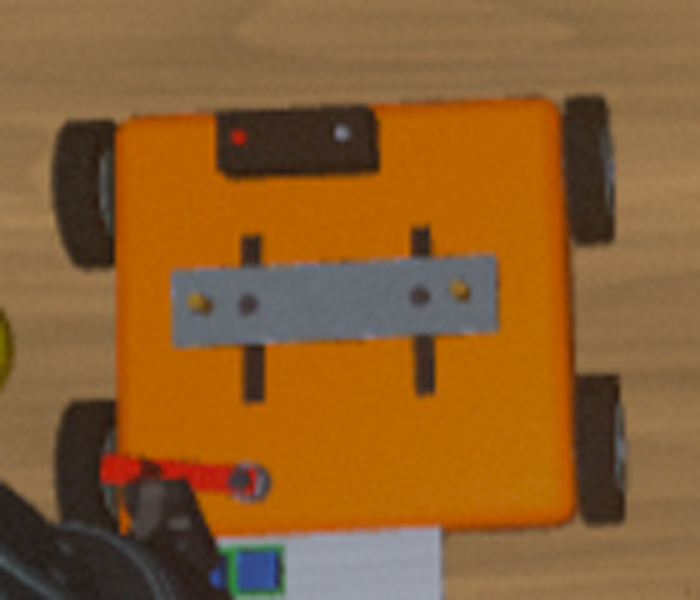

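Run:
```python
from h import *
d=np.load("w4b.npz"); c={k:d[k] for k in("intrinsics","R","t")}; im=d["im"]; hsv=cv2.cvtColor(im,cv2.COLOR_RGB2HSV)
f=lambda p:np.array(p)/3.5+[385-.36,60-.36]
m=(hsv[:,:,0]>14)&(hsv[:,:,0]<30)&(hsv[:,:,1]>120)&(hsv[:,:,2]>165)
P=[]
for cx,cy in ((483,104),(465,225)):
    mm=np.zeros_like(m); mm[cy-6:cy+7,cx-6:cx+7]=m[cy-6:cy+7,cx-6:cx+7]
    b=max(blobs(mm,5),key=lambda b:b[0]); print(b[0],b[1],b[2]); P.append(cast(c,b[1],100)[0])
P=np.array(P); print("pins",P.round(1),"mid",P.mean(0).round(1),"len",np.linalg.norm(P[0]-P[1]),"yaw",np.degrees(np.arctan2(-(P[0]-P[1])[0],(P[0]-P[1])[1])))
B=cast(c,f([[253,97],[388,97],[311,609],[190,607]]),80); print(B.round(1),B.mean(0).round(1))
for i,j in((0,3),(1,2)):
    v=B[i]-B[j];print("edge yaw",np.degrees(np.arctan2(-v[0],v[1])))
k=cast(c,f([90,57]),136); print("knob top",k.round(1))
D=cast(c,f([[90,676],[480,678]]),70);v=D[1]-D[0]; print("deck -y edge yaw",np.degrees(np.arctan2(v[1],v[0])),D.round(1))
c=get_calibration("top"); T=cast(c,np.array([[199,301],[460,291]])/5+[159.6,119.6],99); v=T[0]-T[1]
print("top pins",T.round(1),T.mean(0).round(1),np.degrees(np.arctan2(-v[0],v[1])))
print("top knob/pivot",cast(c,np.array([248,482])/5+[159.6,119.6],100).round(1))
```

```text
51 [482.6 104.3] [479 101   8   8]
35 [464.8 225.4] [462 223   7   6]
pins [[596.8 329.6 100. ]
 [601.4 180.4 100. ]] mid [599.1 255.  100. ] len 149.27648587464745 yaw 1.7767801544257298
[[572.8 348.5  80. ]
 [619.  350.2  80. ]
 [625.9 161.6  80. ]
 [578.6 160.7  80. ]] [599.1 255.3  80. ]
edge yaw 1.7821623163056022
edge yaw 2.0936093976835086
knob top [[499.5 353.3 136. ]]
deck -y edge yaw 1.823896140217503 [[546.8 125.1  70. ]
 [705.7 130.2  70. ]]
top pins [[597.4 329.3  99. ]
 [600.3 179.7  99. ]] [598.9 254.5  99. ] 1.0969577845021272
top knob/pivot [[492.7 299.8 100. ]]
```

Run:
```python
from h import *
d=np.load("w4b.npz"); c={k:d[k] for k in("intrinsics","R","t")}; im=d["im"]; 
s,r=toolR(); M=r.as_matrix(); p=s["position"]; print(p.round(2),np.degrees(np.arctan2(M[1,0],M[0,0])))
save("w4h",im[40:200,215:415],4)
hsv=cv2.cvtColor(im,cv2.COLOR_RGB2HSV)
H=(hsv[:,:,1]>60); mm=np.zeros_like(H); mm[75:120,295:335]=H[75:120,295:335]
b=max(blobs(mm),key=lambda b:b[0]); print(b[0],b[1],b[2])
x,y,w,h=b[2]
zt=p[2]-26.4
tl=lambda uv,z:((cast(c,uv,z)-p)@M).round(2)
print("hole corners top (tool)",tl([[x-.5,y-.5],[x+w-.5,y-.5],[x-.5,y+h-.5],[x+w-.5,y+h-.5]],zt), "ctr",tl([x+w/2-.5,y+h/2-.5],zt))
# plate edges: row-wise left/right transitions on rows 62..180
g=cv2.cvtColor(im,cv2.COLOR_RGB2LAB)[:,:,2].astype(int)
L=[];R=[]
for row in range(62,180,4):
    wh=np.where(g[row,200:430]<140)[0]+200
    L.append((wh.min()-.5,row)); R.append((wh.max()+.5,row))
for n,E in(("L",L),("R",R)):
    X=tl(E,zt); q=np.polyfit(X[:,1],X[:,0],1); print(n,q, np.degrees(np.arctan(q[0])),X[[0,-1]])
```

```text
[406.56 248.3  331.71] 2.01903100936465
713 [315.  97.] [304  82  23  31]
hole corners top (tool) [[ -6.52 -82.45  26.38]
 [  5.22 -82.47  26.38]
 [ -6.64 -67.18  26.39]
 [  5.41 -67.2   26.38]] ctr [[ -0.63 -74.92  26.38]]
L [-4.43122707e-02 -4.87620214e+01] -2.537246267492471 [[-45.65 -91.61  26.41]
 [-56.33 -32.02  26.43]]
R [-1.45945712e-03  4.50501719e+01] -0.08362067374278138 [[ 44.29 -91.74  26.35]
 [ 44.09 -32.2   26.36]]
```

View pics/w4h.png

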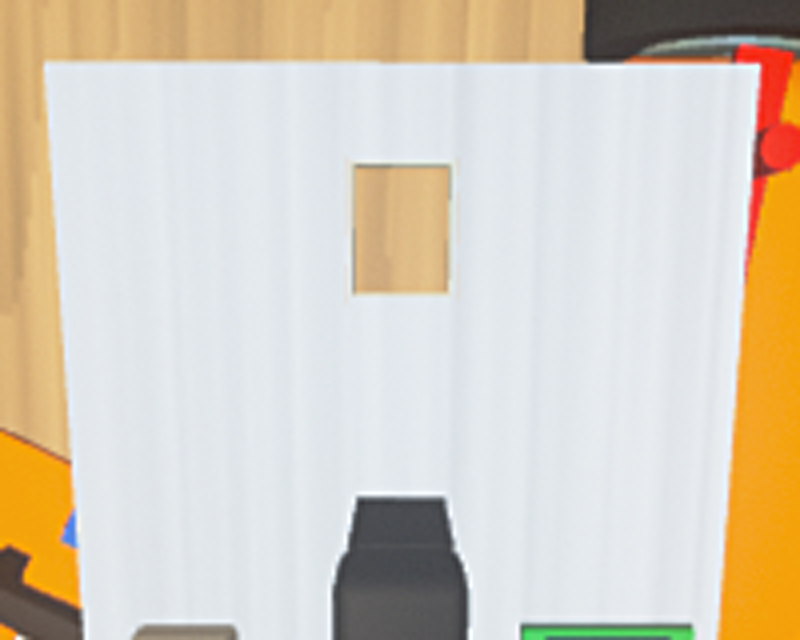

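Run:
```python
from h import *
a=np.radians(1.8)
plan([599.7,255.1,165],[np.cos(a),np.sin(a)])
```

```text
pos [406.6 248.3 331.7] tool shift m [ 0.1934 -0.      0.1666] rotvec deg [0.01 0.04 0.22] world d [ 193.1    6.8 -166.7]
```

>>> {"method": "step_arm", "body": {"rows": [[[0.02,0,0],[0,0,0.2],0],[[0.04,0,0],[0,0,0],0],[[0.04,0,0],[0,0,0],0],[[0.04,0,0],[0,0,0],0],[[0.035,0,0],[0,0,0],0],[[0.0184,0,0.02],[0,0,0],0],[[0,0,0.03],[0,0,0],0],[[0,0,0.03],[0,0,0],0],[[0,0,0.03],[0,0,0],0],[[0,0,0.03],[0,0,0],0],[[0,0,0.02],[0,0,0],0],[[0,0,0.006],[0,0,0],0]]}}

```text
time_s: 9.05
position: [598.6, 253.1, 162.9]
ee_rot: [0.001, 1.0, 0.015, -0.002]
wrist_force: [-0.6, -1.1, -4.4]
opening: 12.8
```

>>> {"method": "step_arm", "body": {"rows": [[[0,0,0],[0,0,0],0],[[0,0,0],[0,0,0],0],[[0,0,0],[0,0,0],0]]}}

```text
time_s: 9.35
position: [600.9, 255.1, 167.7]
ee_rot: [-0.001, 1.0, 0.015, 0.001]
wrist_force: [0.9, 0.2, -4.2]
opening: 12.8
```

Run:
```python
from h import *
print(state()["wrist_force"],state()["wrist_torque"])
a=np.radians(1.8)
plan([599.7,255.1,165],[np.cos(a),np.sin(a)])
c=get_calibration("wrist"); im=snapshot("wrist"); save("w5",im); np.savez("w5.npz",im=im,**c)
save("w5c",im[40:160,240:400],5)
plan([599.7,255.1,165],[np.cos(a),np.sin(a)])
```

```text
[ 0.94284372  0.19174961 -4.19316553] [-0.00743707 -0.03158093  0.01905825]
pos [600.9 255.1 167.7] tool shift m [-0.0012 -0.0001  0.0027] rotvec deg [-0.06 -0.13 -0.05] world d [-1.2  0.  -2.7]
pos [600.8 254.9 167.5] tool shift m [-0.0011 -0.0002  0.0025] rotvec deg [-0.05 -0.12 -0.06] world d [-1.1  0.2 -2.5]
```

View pics/w5.png

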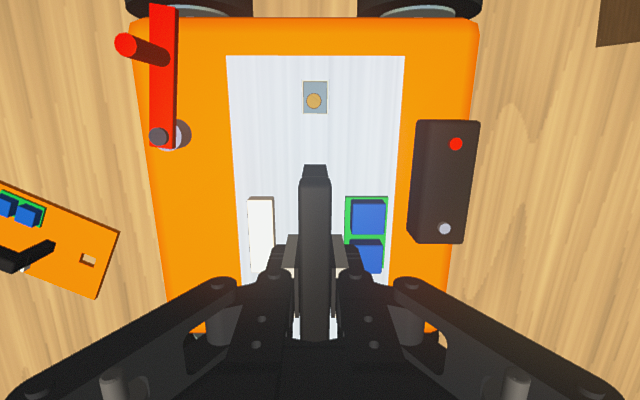

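View pics/w5c.png

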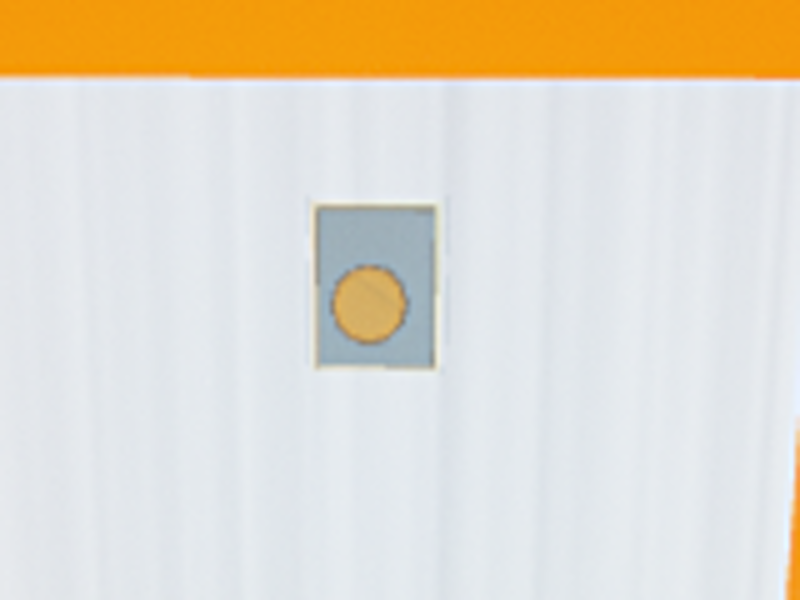

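The near pin at (313.8,101) shows through the plate's hole at (315,97). I compute the remaining offset and the yaw against the deck edges.

```bash
cat > rel.py <<'E'
from h import *
def rel(f,hz=32.4,zpin=100,dt=None):
    d=np.load(f); c={k:d[k] for k in("intrinsics","R","t")}; im=d["im"]; hsv=cv2.cvtColor(im,cv2.COLOR_RGB2HSV)
    s,r=toolR(); M=r.as_matrix(); p=s["position"]
    tl=lambda uv,z:((cast(c,uv,z)-p)@M)
    pin=np.zeros(hsv.shape[:2],bool); pin[75:122,295:335]=((hsv[:,:,0]>12)&(hsv[:,:,0]<30)&(hsv[:,:,1]>110)&(hsv[:,:,2]>110))[75:122,295:335]
    pin=cv2.morphologyEx(pin.astype(np.uint8),cv2.MORPH_OPEN,np.ones((4,4)))
    b=max(blobs(pin),key=lambda b:b[0])
    (u,v),rad=cv2.minEnclosingCircle(np.argwhere(b[3])[:,::-1].astype(np.float32))
    P=tl(b[1],zpin)[0]
    g=cv2.cvtColor(im,cv2.COLOR_RGB2GRAY); hm=np.zeros_like(pin); hm[75:122,295:335]=(g<200)[75:122,295:335]
    h=max(blobs(hm),key=lambda b:b[0]); x,y,w,hh=h[2]
    Hc=tl([x+w/2-.5,y+hh/2-.5],p[2]-(hz-6))[0]
    print("pin px",b[1],b[0],"circle",(u,v,rad),"hole box",h[2]); print("pin tool",P.round(2),"hole tool",Hc.round(2),"shift needed x,y",(P-Hc)[:2].round(2))
    return c,im,hsv,tl,p
E
python3 - <<'E'
from rel import *
c,im,hsv,tl,p=rel("w5.npz")
lab=cv2.cvtColor(im,cv2.COLOR_RGB2LAB)[:,:,2].astype(int)
def edge(rows,lo,hi,z,sgn,name):
    pts=[]
    for r in rows:
        dd=np.diff(cv2.GaussianBlur(lab[r:r+1,lo:hi].astype(np.float32),(3,1),0)[0])*sgn
        pts.append((lo+np.argmax(dd)+.5,r))
    X=tl(pts,z); q=np.polyfit(X[:,1],X[:,0],1); res=X[:,0]-np.polyval(q,X[:,1]); k=abs(res)<1
    q=np.polyfit(X[k,1],X[k,0],1); print(name,"slope deg",np.degrees(np.arctan(q[0])).round(2),"x0",q[1].round(1),k.sum(),len(k),res.std().round(2))
zt=p[2]-26.4
edge(range(62,190,3),222,248,zt,-1,"plateL"); edge(range(62,190,3),385,412,zt,1,"plateR")
edge(range(170,260,3),138,175,70,1,"deckL"); edge(list(range(40,115,3)),465,490,70,-1,"deckR")
# far deck edge
pts=[]
for u in range(200,460,5):
    dd=np.diff(lab[8:40,u]); pts.append((u,8+np.argmax(dd)+.5))
X=tl(pts,70); q=np.polyfit(X[:,0],X[:,1],1); print("deck far edge",np.degrees(np.arctan(q[0])),(X[:,1]-np.polyval(q,X[:,0])).std())
pts=[]
for u in range(240,395,5):
    dd=-np.diff(lab[45:70,u]); pts.append((u,45+np.argmax(dd)+.5))
X=tl(pts,zt); q=np.polyfit(X[:,0],X[:,1],1); print("plate far edge",np.degrees(np.arctan(q[0])),(X[:,1]-np.polyval(q,X[:,0])).std())
E
```

```text
pin px [314.3 101.5] 160 circle (314.5, 101.66666412353516, 7.236200332641602) hole box [303  81  24  33]
pin tool [ -0.58 -73.92  67.61] hole tool [ -0.46 -75.18  26.47] shift needed x,y [-0.12  1.26]
plateL slope deg -0.05 x0 -45.3 43 43 0.15
plateR slope deg -0.06 x0 44.6 43 43 0.15
deckL slope deg -0.12 x0 -131.8 30 30 0.24
deckR slope deg -0.06 x0 115.3 25 25 0.2
deck far edge -0.09431943713814823 0.3084928431022517
plate far edge 0.3314553595794475 0.1317424597749097
```

Run:
```python
from h import *
im=np.load("w5.npz")["im"]; hsv=cv2.cvtColor(im,cv2.COLOR_RGB2HSV)
print(hsv[101,298:332].tolist()); print(im[88,298:332,0].tolist())
```

```text
[[105, 11, 234], [104, 12, 235], [103, 13, 236], [104, 17, 231], [25, 13, 230], [30, 18, 187], [101, 42, 186], [101, 47, 189], [16, 37, 146], [20, 142, 217], [20, 139, 217], [20, 135, 214], [20, 136, 213], [20, 136, 213], [20, 133, 213], [20, 133, 214], [20, 135, 213], [20, 135, 212], [20, 137, 211], [20, 136, 213], [20, 133, 211], [20, 138, 210], [18, 133, 199], [96, 17, 152], [102, 46, 192], [101, 40, 190], [101, 41, 188], [101, 42, 187], [92, 20, 168], [30, 21, 233], [95, 7, 230], [104, 17, 223], [105, 11, 231], [104, 12, 233]]
[224, 224, 225, 230, 233, 158, 155, 159, 158, 160, 159, 157, 159, 159, 157, 157, 157, 156, 159, 158, 157, 160, 158, 157, 159, 161, 160, 157, 155, 211, 225, 208, 220, 222]
```

>>> {"method": "step_arm", "body": {"rows": [[[-0.0006,0.0012,0.008],[0,0,0],0],[[0,0,0.008],[0,0,0],0],[[0,0,0.007],[0,0,0],0],[[0,0,0.005],[0,0,0],0],[[0,0,0],[0,0,0],0],[[0,0,0],[0,0,0],0],[[0,0,0],[0,0,0],0]]}}

```text
time_s: 10.1
position: [599.7, 253.5, 138.4]
ee_rot: [-0.0, 1.0, 0.015, 0.0]
wrist_force: [-0.3, 0.7, -4.6]
opening: 12.6
```

```bash
sed -i 's/pin=cv2.morph.*$/pin=cv2.morphologyEx(pin.astype(np.uint8),cv2.MORPH_OPEN,np.ones((3,3)))/' rel.py
python3 - <<'E'
from h import *
print(state()["wrist_force"],state()["wrist_torque"])
a=np.radians(1.8)
plan([599.7,255.1,139],[np.cos(a),np.sin(a)])
c=get_calibration("wrist"); im=snapshot("wrist"); np.savez("w6.npz",im=im,**c)
save("w6c",im[40:160,240:400],5)
plan([599.7,255.1,139],[np.cos(a),np.sin(a)])
from rel import *
rel("w6.npz")
E
```

```text
[-0.32862153  0.74697005 -4.56191533] [-0.03917212  0.02427509 -0.04164605]
pos [599.7 253.5 138.4] tool shift m [ 0.0001 -0.0015 -0.0006] rotvec deg [-0.02 -0.03 -0.05] world d [0.  1.6 0.6]
pos [599.7 253.5 138.5] tool shift m [ 0.0001 -0.0016 -0.0005] rotvec deg [-0.02 -0.03 -0.05] world d [0.  1.6 0.5]
pin px [315.7  96.2] 220 circle (315.9012756347656, 96.16242218017578, 8.428013801574707) hole box [303  81  24  33]
pin tool [  0.09 -75.94  38.49] hole tool [ -0.57 -75.07  26.42] shift needed x,y [ 0.66 -0.87]
```

View pics/w6c.png

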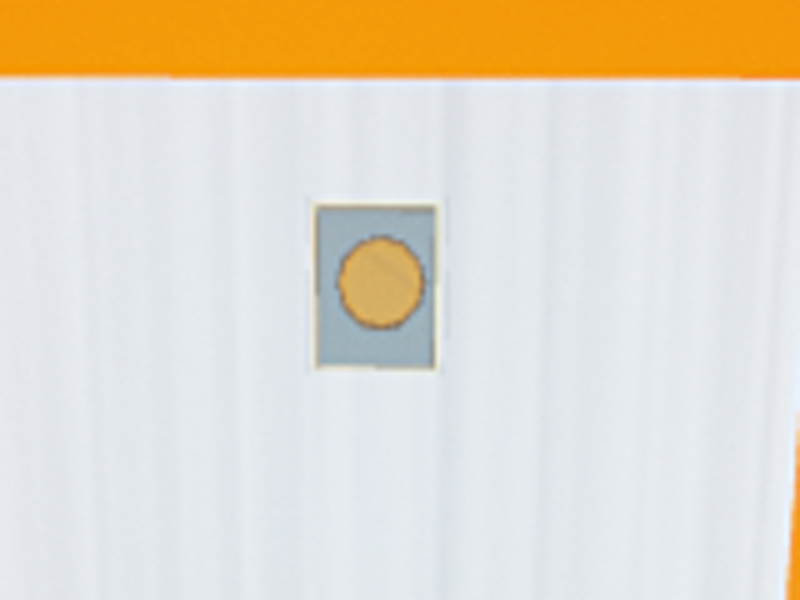

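>>> {"method": "step_arm", "body": {"rows": [[[0.0005,-0.0006,0.001],[0,0,0],0],[[0,0,0.001],[0,0,0],0],[[0,0,0.001],[0,0,0],0],[[0,0,0],[0,0,0],0],[[0,0,0],[0,0,0],0],[[0,0,0],[0,0,0],0]]}}

```text
time_s: 10.75
position: [599.9, 253.9, 135.1]
ee_rot: [-0.0, 1.0, 0.015, 0.0]
wrist_force: [1.0, 0.3, -3.7]
opening: 13.0
```

Run:
```python
from h import *
print(state()["wrist_force"],state()["wrist_torque"])
a=np.radians(1.8)
c=get_calibration("wrist"); im=snapshot("wrist"); np.savez("w7.npz",im=im,**c)
save("w7c",im[40:160,240:400],5)
plan([599.7,255.1,139],[np.cos(a),np.sin(a)])
from rel import *
rel("w7.npz")
save("s7",snapshot("scene")[130:240,300:440],5.5)
```

```text
[ 1.02508547  0.31746443 -3.72821105] [ 0.04672124 -0.01489081 -0.00330242]
pos [600.  253.9 135.1] tool shift m [-0.0002 -0.0012 -0.0039] rotvec deg [-0.   -0.   -0.05] world d [-0.3  1.2  3.9]
pin px [315.2  96.5] 229 circle (315.1851806640625, 96.55555725097656, 8.63735580444336) hole box [303  81  24  33]
pin tool [ -0.19 -75.63  35.14] hole tool [ -0.57 -75.05  26.4 ] shift needed x,y [ 0.38 -0.58]
```

View pics/w7c.png

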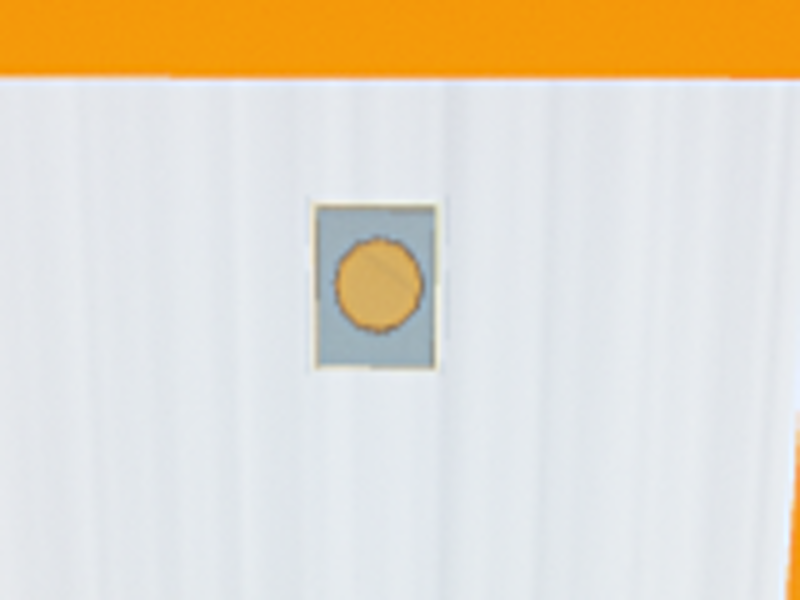

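View pics/s7.png

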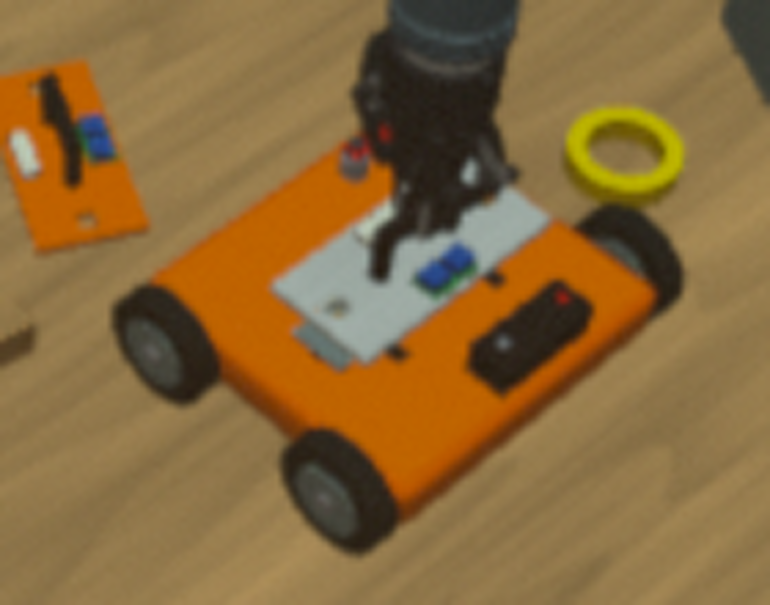

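>>> {"method": "step_arm", "body": {"rows": [[[0.0002,-0.0002,0.001],[0,0,0],0],[[0,0,0.001],[0,0,0],0],[[0,0,0.001],[0,0,0],0],[[0,0,0.001],[0,0,0],0],[[0,0,0.001],[0,0,0],0],[[0,0,0],[0,0,0],0],[[0,0,0],[0,0,0],0]]}}

```text
time_s: 11.55
position: [600.1, 254.1, 130.1]
ee_rot: [-0.0, 1.0, 0.015, -0.0]
wrist_force: [0.1, -1.3, -5.0]
opening: 12.8
```

Run:
```python
from h import *
print(state()["wrist_force"],state()["wrist_torque"])
a=np.radians(1.8)
c=get_calibration("wrist"); im=snapshot("wrist"); np.savez("w8.npz",im=im,**c)
save("w8c",im[40:160,240:400],5)
plan([599.7,255.1,139],[np.cos(a),np.sin(a)])
from rel import *
rel("w8.npz")
```

```text
[ 0.06328944 -1.33776843 -4.96566877] [-0.03656077  0.04767354  0.0083077 ]
pos [600.2 254.1 130.1] tool shift m [-0.0004 -0.001  -0.0089] rotvec deg [ 0.   -0.   -0.05] world d [-0.5  1.   8.9]
pin px [315.   96.6] 240 circle (315.0, 96.64705657958984, 8.87544059753418) hole box [303  81  24  33]
pin tool [ -0.35 -75.4   30.11] hole tool [ -0.61 -75.06  26.4 ] shift needed x,y [ 0.26 -0.34]
```

View pics/w8c.png

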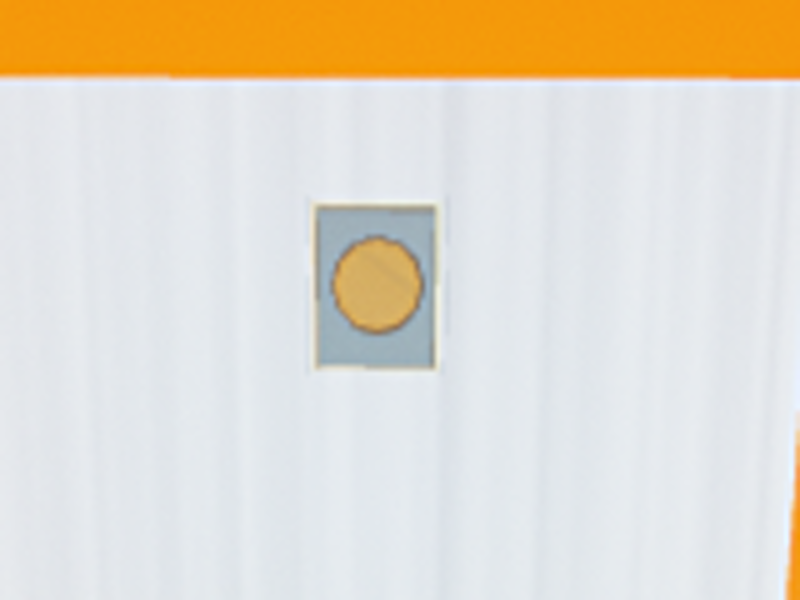

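The pin is centred in the hole at about (315,96.6), with no contact force. I continue gently.

>>> {"method": "step_arm", "body": {"rows": [[[0,0,0.001],[0,0,0],0],[[0,0,0.001],[0,0,0],0],[[0,0,0.001],[0,0,0],0],[[0,0,0.001],[0,0,0],0],[[0,0,0],[0,0,0],0]]}}

```text
time_s: 12.1
position: [600.0, 254.0, 125.9]
ee_rot: [0.0, 1.0, 0.015, -0.0]
wrist_force: [0.5, -0.6, -5.2]
opening: 12.6
```

>>> {"method": "step_arm", "body": {"rows": [[[0,0,0.001],[0,0,0],0],[[0,0,0.001],[0,0,0],0],[[0,0,0.001],[0,0,0],0],[[0,0,0],[0,0,0],0]]}}

```text
time_s: 12.5
position: [600.0, 254.0, 122.9]
ee_rot: [0.0, 1.0, 0.015, -0.0]
wrist_force: [0.6, 0.1, -5.7]
opening: 12.6
```

>>> {"method": "step_arm", "body": {"rows": [[[0,0,0.001],[0,0,0],0],[[0,0,0.001],[0,0,0],0],[[0,0,0.001],[0,0,0],0],[[0,0,0.001],[0,0,0],0],[[0,0,0.001],[0,0,0],0],[[0,0,0],[0,0,0],0]]}}

```text
time_s: 13.1
position: [600.1, 254.0, 117.9]
ee_rot: [0.0, 1.0, 0.015, -0.0]
wrist_force: [0.4, 0.6, -4.2]
opening: 12.8
```

>>> {"method": "step_arm", "body": {"rows": [[[0,0,0.001],[0,0,0],0],[[0,0,0.001],[0,0,0],0],[[0,0,0],[0,0,0],0]]}}

```text
time_s: 13.4
position: [600.0, 254.0, 115.9]
ee_rot: [0.0, 1.0, 0.015, -0.0]
wrist_force: [0.4, 0.4, -4.7]
opening: 12.5
```

>>> {"method": "step_arm", "body": {"rows": [[[0,0,0.001],[0,0,0],0],[[0,0,0.001],[0,0,0],0],[[0,0,0],[0,0,0],0]]}}

```text
time_s: 13.7
position: [600.0, 254.0, 113.9]
ee_rot: [0.0, 1.0, 0.015, -0.0]
wrist_force: [0.0, -0.1, -4.8]
opening: 12.7
```

>>> {"method": "step_arm", "body": {"rows": [[[0,0,0.0005],[0,0,0],0],[[0,0,0.0005],[0,0,0],0],[[0,0,0],[0,0,0],0]]}}

```text
time_s: 14.0
position: [600.1, 254.1, 113.0]
ee_rot: [0.0, 1.0, 0.015, -0.0]
wrist_force: [-0.2, -0.8, -5.1]
opening: 12.5
```

>>> {"method": "step_arm", "body": {"rows": [[[0,0,0.0005],[0,0,0],0],[[0,0,0.0005],[0,0,0],0],[[0,0,0],[0,0,0],0]]}}

```text
time_s: 14.3
position: [600.2, 254.1, 112.3]
ee_rot: [-0.0, 1.0, 0.015, 0.0]
wrist_force: [0.4, -0.4, -3.1]
opening: 12.9
```

Contact is just starting. I take two small steps more.

>>> {"method": "step_arm", "body": {"rows": [[[0,0,0.0005],[0,0,0],0],[[0,0,0],[0,0,0],0],[[0,0,0],[0,0,0],0]]}}

```text
time_s: 14.6
position: [600.2, 254.1, 111.9]
ee_rot: [-0.0, 1.0, 0.015, 0.0]
wrist_force: [-0.4, -0.7, -0.6]
opening: 12.6
```

>>> {"method": "step_arm", "body": {"rows": [[[0,0,0.0005],[0,0,0],0],[[0,0,0],[0,0,0],0],[[0,0,0],[0,0,0],0]]}}

```text
time_s: 14.9
position: [600.2, 254.1, 111.4]
ee_rot: [0.0, 1.0, 0.015, 0.0]
wrist_force: [-2.2, -2.1, 2.0]
opening: 12.7
```

>>> {"method": "step_arm", "body": {"rows": [[[0,0,0],[0,0,0],0.2],[[0,0,0],[0,0,0],0.3],[[0,0,0],[0,0,0],0.5],[[0,0,0],[0,0,0],0.5],[[0,0,0],[0,0,0],0.5],[[0,0,-0.01],[0,0,0],0.5],[[0,0,-0.02],[0,0,0],0.5],[[0,0,-0.03],[0,0,0],0.5],[[0,0,-0.04],[0,0,0],0.5],[[0,0,-0.04],[0,0,0],0.5],[[0,0,-0.03],[0,0,0],0.5],[[0,0,0],[0,0,0],0.5]]}}

```text
time_s: 16.1
position: [602.1, 256.0, 287.2]
ee_rot: [-0.002, 1.0, 0.015, 0.004]
wrist_force: [0.5, 0.0, 0.3]
opening: 42.9
```

Run:
```python
from h import *
a=np.radians(1.8)
plan([599.7,255.1,300],[np.cos(a),np.sin(a)])
c=get_calibration("wrist"); im=snapshot("wrist"); np.savez("w9.npz",im=im,**c); save("w9",im)
save("s9",snapshot("scene")[130:240,300:440],5.5)
```

```text
pos [602.1 256.  287.2] tool shift m [-0.0023  0.0007 -0.0128] rotvec deg [-0.23 -0.47 -0.05] world d [-2.4 -0.9 12.8]
```

View pics/w9.png

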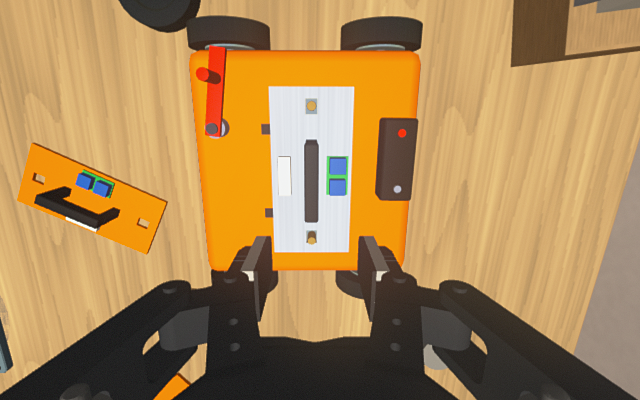

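View pics/s9.png

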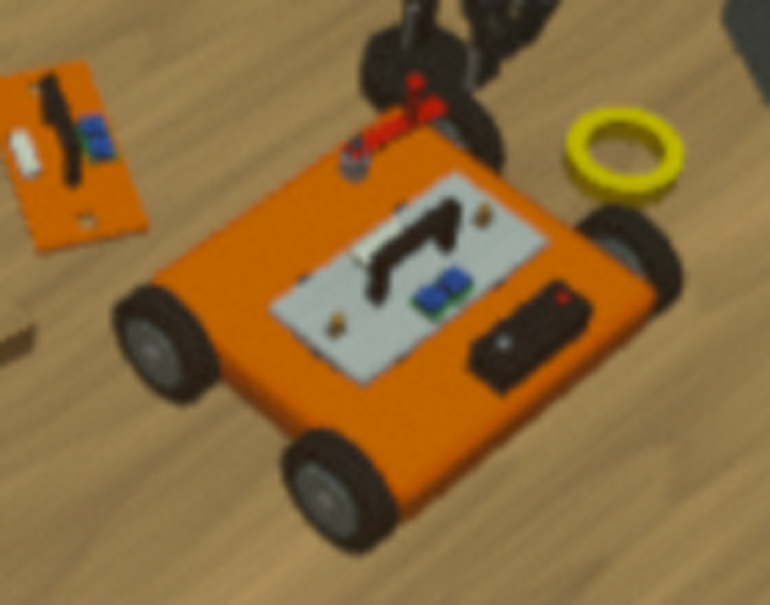

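The plate lies home: both pins stand up through the holes at (311,106) and (311,238). The knob top is at (203,74) and the pivot at (212,129). I check height and level, and locate the knob.

Run:
```python
from h import *
c=get_calibration("wrist"); im=snapshot("wrist"); hsv=cv2.cvtColor(im,cv2.COLOR_RGB2HSV); save("w10c",im[40:150,180:270],7)
lab=cv2.cvtColor(im,cv2.COLOR_RGB2LAB)[:,:,2]
m=np.zeros(lab.shape,np.uint8); m[70:265,255:370]=(lab<140)[70:265,255:370]
m=cv2.morphologyEx(m,cv2.MORPH_CLOSE,np.ones((9,9))); m=cv2.morphologyEx(m,cv2.MORPH_OPEN,np.ones((25,25)))
b=max(blobs(m),key=lambda b:b[0]); cnt,_=cv2.findContours(b[3].astype(np.uint8),0,1); P=max(cnt,key=len)[:,0]
for z in (80,86,92):
    print(z,cv2.minAreaRect(cast(c,P,z)[:,:2].astype(np.float32)))
print("widths",[(r,np.where(m[r])[0][[0,-1]]) for r in (95,245)])
for r in (95,245):
    w=np.where(m[r])[0]; X=cast(c,[[w[0]-.5,r],[w[-1]+.5,r]],86); print(X.round(1),np.linalg.norm(X[0]-X[1]).round(1))
print("knob", cast(c,[203,74],136).round(1),"pivot",cast(c,[212.5,129.5],101).round(1))
print(state()["position"],state()["wrist_force"])
```

```text
80 ((599.3294677734375, 253.197509765625), (91.21829223632812, 191.55767822265625), 1.6039713621139526)
86 ((599.2964477539062, 254.41461181640625), (89.62896728515625, 188.22010803222656), 1.6039568185806274)
92 ((599.2634887695312, 255.63172912597656), (88.03960418701172, 184.88247680664062), 1.603967308998108)
widths [(95, array([272, 356])), (245, array([276, 351]))]
[[552.9 336.2  86. ]
 [641.2 339.   86. ]] 88.3
[[556.6 166.9  86. ]
 [646.8 169.6  86. ]] 90.3
knob [[500.  349.8 136. ]] pivot [[494.4 300.2 101. ]]
[599.8057901  253.82319858 280.86753289] [ 0.05205032 -0.80266943 -0.13436061]
```

View pics/w10c.png

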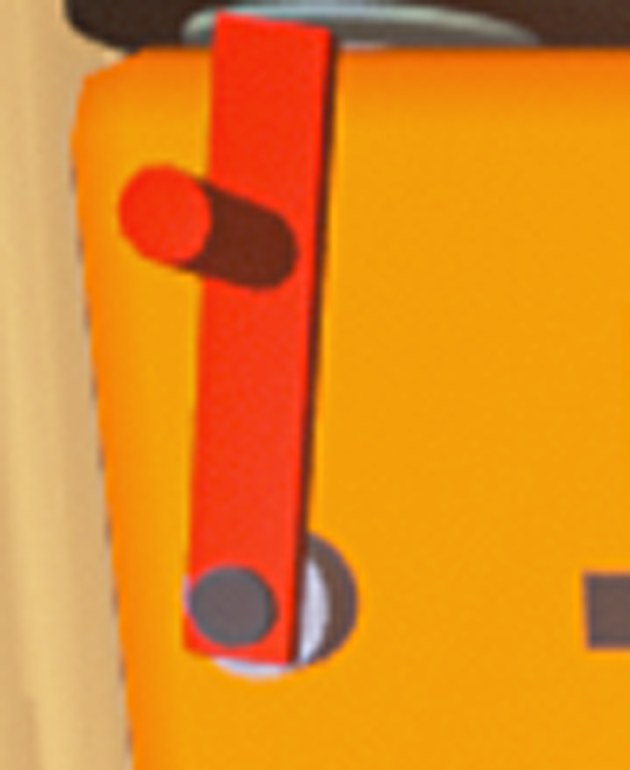

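Run:
```python
from h import *
a=np.radians(-43.2)
plan([500,352,200],[np.cos(a),np.sin(a)]); print(state()["joint_positions"].round(2))
```

```text
pos [599.8 253.8 280.9] tool shift m [-0.0967 -0.1012  0.0809] rotvec deg [4.000e-02 1.000e-02 4.495e+01] world d [-99.8  98.2 -80.9]
[-0.03  0.58 -0.67  1.45  0.37  1.24 -0.71]
```

>>> {"method": "step_arm", "body": {"rows": [[[-0.022,-0.023,0],[0,0,0],0.4],[[-0.03,-0.03,0],[0,0,0],0.4],[[-0.03,-0.03,0],[0,0,0],0.4],[[-0.0147,-0.0182,0],[0,0,5],0.4],[[0,0,0.01],[0,0,8],0.4],[[0,0,0.015],[0,0,8],0.4],[[0,0,0.015],[0,0,8],0.4],[[0,0,0.015],[0,0,8],0.4],[[0,0,0.015],[0,0,8],0.4],[[0,0,0.011],[0,0,0],0.4],[[0,0,0],[0,0,0],0.4],[[0,0,0],[0,0,0],0.4]]}}

```text
time_s: 17.45
position: [500.2, 352.3, 199.9]
ee_rot: [0.0, 0.93, -0.367, -0.0]
wrist_force: [-0.1, 0.1, 0.5]
opening: 34.1
```

Run:
```python
from h import *
a=np.radians(-43.2)
plan([500,352,200],[np.cos(a),np.sin(a)]); print(state()["joint_positions"].round(2),state()["opening"])
c=get_calibration("wrist"); im=snapshot("wrist"); np.savez("w11.npz",im=im,**c); save("w11",im)
s=state(); print("TCP z136 px", proj(c,np.r_[s["position"][:2],136]), "nominal knob px",proj(c,[500,352,136]))
```

```text
pos [500.2 352.3 199.9] tool shift m [ 0.      0.0003 -0.0001] rotvec deg [0.04 0.02 0.11] world d [-0.2 -0.3  0.1]
[-0.32  0.56 -0.51  1.65  0.31  1.02 -1.69] 34.08924553162531
TCP z136 px [[315.25795973 210.32130657]] nominal knob px [[315.22001654 211.30061131]]
```

View pics/w11.png

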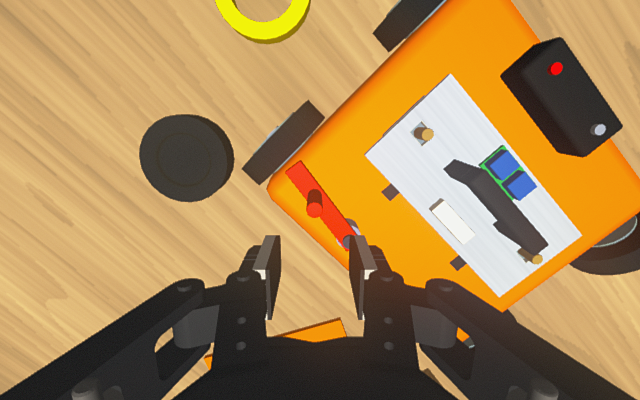

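The knob top at (314,209) lies right under the tool's centre line (315,210), so I descend over it.

>>> {"method": "step_arm", "body": {"rows": [[[0,0,0.015],[0,0,0],0.4],[[0,0,0.02],[0,0,0],0.4],[[0,0,0.02],[0,0,0],0.4],[[0,0,0.015],[0,0,0],0.4],[[0,0,0.012],[0,0,0],0.4],[[0,0,0.008],[0,0,0],0.4],[[0,0,0],[0,0,0],0.25],[[0,0,0],[0,0,0],0.25],[[0,0,0],[0,0,0],0.25]]}}

```text
time_s: 18.4
position: [500.9, 352.8, 110.9]
ee_rot: [-0.001, 0.93, -0.369, 0.0]
wrist_force: [0.2, 0.9, 0.5]
opening: 21.1
```

Run:
```python
from h import *
s,r=toolR(); print(s["position"].round(1),s["opening"],s["wrist_force"].round(1))
save("w12",snapshot("wrist"))
M=r.as_matrix(); piv=np.array([493.5,302.5]); y=np.radians(1.8)
th=np.linspace(.157,1.6,13); prev=None
K=np.array([piv+50*np.array([np.sin(t-y),np.cos(t-y)]) for t in th]); print(K.round(1))
print((np.c_[np.diff(K,axis=0),np.zeros(12)]@M).round(1))
```

```text
[500.9 352.8 110.9] 21.098100660923976 [0.2 0.9 0.5]
[[499.8 352.1]
 [505.7 351. ]
 [511.4 349.2]
 [516.9 346.7]
 [522.  343.6]
 [526.7 339.9]
 [531.  335.6]
 [534.7 330.9]
 [537.8 325.7]
 [540.2 320.3]
 [542.  314.5]
 [543.1 308.6]
 [543.5 302.6]]
[[ 5.1 -3.2  0. ]
 [ 5.4 -2.6  0. ]
 [ 5.7 -1.9  0. ]
 [ 5.9 -1.2  0. ]
 [ 6.  -0.5  0. ]
 [ 6.   0.2  0. ]
 [ 5.9  0.9 -0. ]
 [ 5.8  1.6 -0. ]
 [ 5.6  2.3 -0. ]
 [ 5.2  2.9 -0. ]
 [ 4.8  3.6 -0. ]
 [ 4.4  4.1 -0. ]]
```

View pics/w12.png

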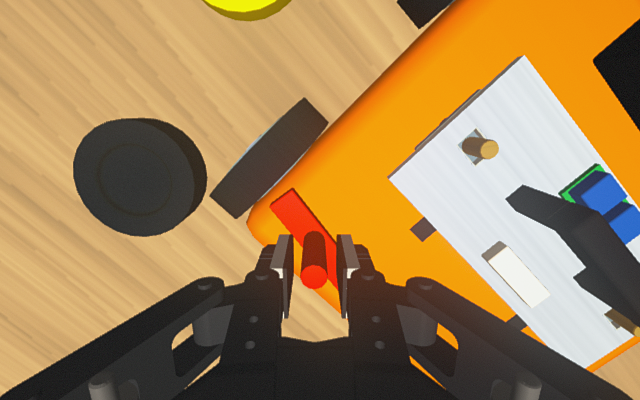

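The knob, at (315,275), is caged between the pads. I swing it the first two thirds.

>>> {"method": "step_arm", "body": {"rows": [[[0.005,-0.0032,0],[0,0,0],0.25],[[0.0054,-0.0026,0],[0,0,0],0.25],[[0.0057,-0.0019,0],[0,0,0],0.25],[[0.0059,-0.0012,0],[0,0,0],0.25],[[0.006,-0.0005,0],[0,0,0],0.25],[[0.006,0.0002,0],[0,0,0],0.25],[[0.0059,0.0009,0],[0,0,0],0.25],[[0.0058,0.0016,0],[0,0,0],0.25],[[0,0,0],[0,0,0],0.25]]}}

```text
time_s: 19.35
position: [539.0, 323.9, 109.8]
ee_rot: [0.001, 0.929, -0.369, 0.0]
wrist_force: [0.5, 0.1, 0.1]
opening: 21.5
```

Run:
```python
from h import *
s,r=toolR(); print(s["position"].round(1),s["opening"],s["wrist_force"].round(1))
save("w13",snapshot("wrist"))
```

```text
[539.  323.9 109.8] 21.501419488394124 [0.5 0.1 0.1]
```

View pics/w13.png

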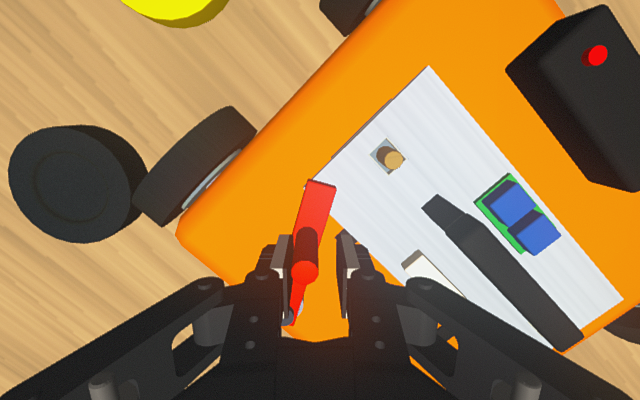

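The latch arm (tip at (322,190)) follows, with its knob on the left pad. I finish the swing.

>>> {"method": "step_arm", "body": {"rows": [[[0.0056,0.0023,0],[0,0,0],0.25],[[0.0052,0.0029,0],[0,0,0],0.25],[[0.0048,0.0036,0],[0,0,0],0.25],[[0.003,0.003,0],[0,0,0],0.25],[[0.002,0.002,0],[0,0,0],0.25],[[0.001,0.001,0],[0,0,0],0.25],[[0,0,0],[0,0,0],0.25]]}}

```text
time_s: 20.1
position: [543.9, 299.8, 110.0]
ee_rot: [0.0, 0.93, -0.369, 0.0]
wrist_force: [0.2, -0.5, -0.4]
opening: 21.7
```

>>> {"method": "step_arm", "body": {"rows": [[[0.001,0.001,0],[0,0,0],0.25],[[0.001,0.001,0],[0,0,0],0.25],[[0,0,0],[0,0,0],0.25]]}}

```text
time_s: 20.4
position: [543.9, 297.4, 110.1]
ee_rot: [0.0, 0.93, -0.369, -0.0]
wrist_force: [-0.3, 0.1, -0.6]
opening: 21.2
```

Run:
```python
from h import *
s,r=toolR(); print(s["position"].round(1),s["opening"],s["wrist_force"].round(1))
save("w14",snapshot("wrist"))
save("s14",snapshot("scene")[130:240,300:440],5.5)
```

```text
[543.9 297.4 110.1] 21.19579122528543 [-0.3  0.1 -0.6]
```

View pics/w14.png

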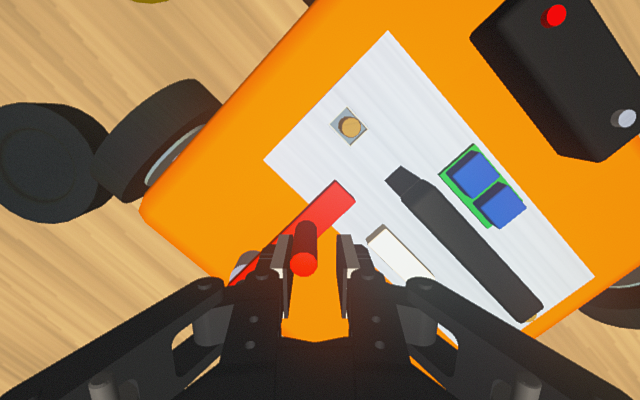

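>>> {"method": "step_arm", "body": {"rows": [[[0.001,0.001,0],[0,0,0],0.25],[[0.001,0.001,0],[0,0,0],0.25],[[0,0,0],[0,0,0],0.25]]}}

```text
time_s: 20.8
position: [543.8, 295.3, 110.1]
ee_rot: [-0.0, 0.93, -0.368, -0.0]
wrist_force: [-0.2, 2.7, -1.5]
opening: 21.0
```

>>> {"method": "step_arm", "body": {"rows": [[[0.001,0.001,0],[0,0,0],0.25],[[0,0,0],[0,0,0],0.25]]}}

```text
time_s: 21.0
position: [543.6, 294.8, 110.2]
ee_rot: [-0.001, 0.93, -0.368, -0.0]
wrist_force: [-0.5, 4.7, -0.8]
opening: 21.9
```

The force rise shows the latch on its stop. I back off to centre and lift straight up.

>>> {"method": "step_arm", "body": {"rows": [[[-0.0035,-0.0015,0],[0,0,0],0.25],[[0,0,0],[0,0,0],0.25],[[0,0,-0.01],[0,0,0],0.25],[[0,0,-0.02],[0,0,0],0.25],[[0,0,-0.03],[0,0,0],0.25],[[0,0,-0.04],[0,0,0],0.25],[[0,0,-0.04],[0,0,0],0.25],[[-0.01,-0.02,-0.04],[0,0,0],0.25],[[-0.01,-0.03,-0.02],[0,0,0],0.25],[[0,0,0],[0,0,0],0.25],[[0,0,0],[0,0,0],0.25],[[0,0,0],[0,0,0],0.25]]}}

```text
time_s: 22.2
position: [562.0, 345.2, 309.2]
ee_rot: [0.001, 0.929, -0.369, -0.0]
wrist_force: [-1.4, 0.4, 0.8]
opening: 21.2
```

Run:
```python
from h import *
s,r=toolR(); print(s["position"].round(1),s["wrist_force"].round(1))
c=get_calibration("wrist"); im=snapshot("wrist"); np.savez("w15.npz",im=im,**c); save("w15",im)
im=snapshot("scene"); save("s15",im[120:240,300:440],5); save("t15",snapshot("top"))
```

```text
[562.  345.2 309.2] [-1.4  0.4  0.8]
```

View pics/w15.png

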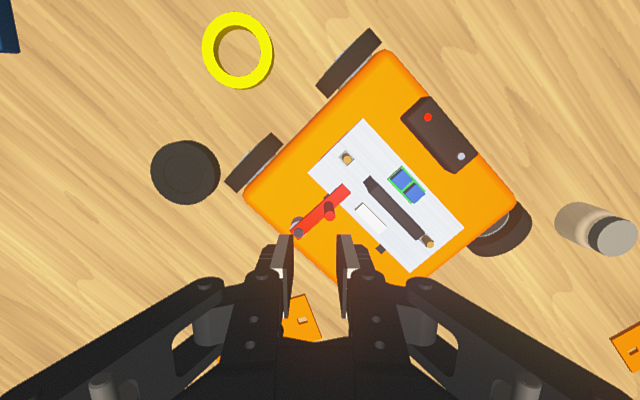

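View pics/s15.png

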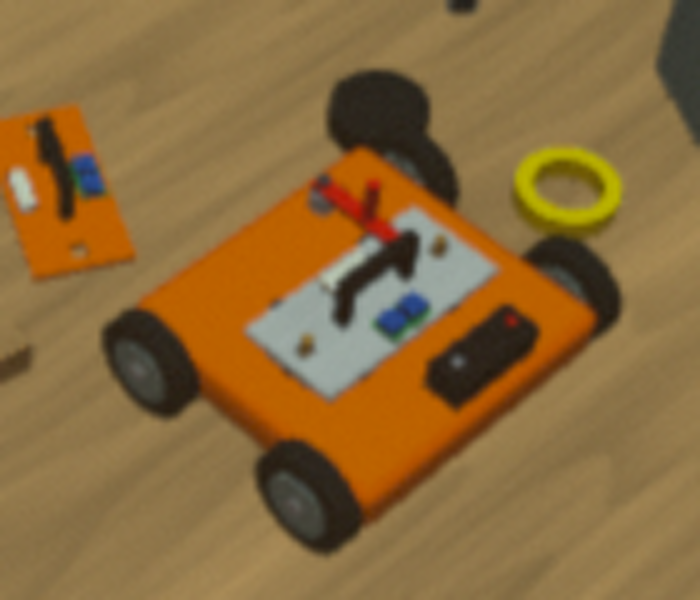

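View pics/t15.png

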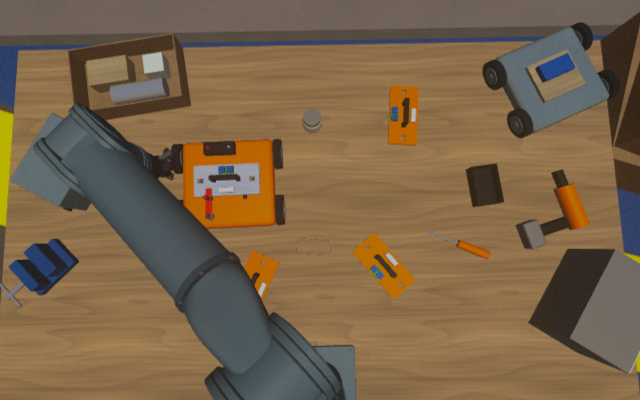

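The latch arm lies over the plate's edge, from the pivot at (297,231) to its tip at (344,188). The plate is home and the other objects are unmoved. I check the latch angle numerically.

Run:
```python
from h import *
d=np.load("w15.npz"); c={k:d[k] for k in("intrinsics","R","t")}; hsv=cv2.cvtColor(d["im"],cv2.COLOR_RGB2HSV)
m=((hsv[:,:,0]<5)|(hsv[:,:,0]>175))&(hsv[:,:,1]>150)&(hsv[:,:,2]>120); m[:180]=0;m[245:]=0;m[:,:280]=0;m[:,360:]=0
b=max(blobs(m),key=lambda b:b[0])[3]
P=np.argwhere(b)[:,::-1]; X=cast(c,P,97)[:,:2]
# arm's +y long edge: per deck-x bin take max deck-y
y=np.radians(1.8); D=X@np.array([[np.cos(y),-np.sin(y)],[np.sin(y),np.cos(y)]])
pts=[(lo+2,D[(D[:,0]>=lo)&(D[:,0]<lo+4),1].max()) for lo in np.arange(D[:,0].min()+6,D[:,0].max()-8,4)]
q=np.polyfit(*np.array(pts).T,1); print("latch angle est",np.pi/2-np.arctan(q[0]),"x extent",np.ptp(D[:,0]))
print(state()["wrist_force"].round(1),state()["dq"].round(3))
```

```text
latch angle est 1.5929393121189503 x extent 87.19254922130608
[ 0.4  0.2 -0.2] [-0.001  0.    -0.002 -0.008  0.     0.    -0.003]
```

```bash
python3 -c "
from plant import *
print(close_job())"
```

```text
the job is handed in; nothing more can be done
None
```

The aluminium plate is home on both brass pins, the red latch is swung over its edge to its stop, and the job is handed in at about 22 s of the 72 s allowed. `close_job()` gave no verdict.

- **Fit:** I lined the plate up by sighting the near pin through its hole; the far hole was hidden by the gripper. I then lowered it in 0.5–1 mm steps. It met no resistance until it reached the bracket, where the load rose to about 7 N.
- **Plate:** After release, both pins stood up through the holes. The plate's size in the wrist picture matched a plate that is home to within about 2 mm (89.6 x 188 mm seen, 90 x 190 mm real). It was square to the deck within about 0.2°. Level was judged only from the pictures and the even seating.
- **Latch:** It was already about 0.16 rad from open when I started, judging by the images. I swung it until the force rose to 4.7 N at the stop, and the last picture gives about 1.59 rad.
- **Finish:** The gripper is clear, the wrist force is about zero, and the bystanders look unmoved in the last views. I did not measure their positions.

Checks that disagreed: the top and wrist cameras differed by 0.7° on the bracket's angle, and the estimates of the pivot's position by about 3 mm. I went by the wrist camera.

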